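# Wedge a sediment core tight in its bench clamp

### The arm

A 6-joint arm with a two-finger parallel gripper is mounted at the origin on the work surface. World frame = base frame: x ahead of the robot, y to its left, z up, the work surface at z = 0. Lengths are in m, angles in rad, forces in N, time in s.
With the tool pointing down it reaches from about 0.225 to 0.875 m from the base axis. Payload 3.4 kg.
Tool frame: the origin (TCP) lies between the finger pads; the fingertips stand 8 mm ahead of it and the grasp point (between the pads) lies 11 mm behind it; z points along the fingers, y is the line along which they close (so a half turn about z gives the same grasp; the last joint's range is limited). The gripper opens to 85 mm and grips with 20 to 120 N. Pads are 22 mm wide; open, the fingers measure 114 mm over their backs; the gripper's body (76 mm by 85 mm) begins 54 mm behind the grasp point. The pads swing forward as they close: fully open they stand 13 mm farther back than shut.
Start: joints at [1.186, 0.276, 1.505, -0, 1.361, -0.121], TCP at [0.15, 0.555, 0.239] pointing down, gripper open.
Joint ranges: [-2.89, 2.89], [-0.75, 2.08], [0.22, 2.7], [-1.18, 4.32], [0.11, 2.71], [-2.7, 2.7]. Speed limits (rad/s): [2.57, 2.57, 3.14, 3.14, 3.14, 3.14].

### API

Orientations are given as a unit quaternion [w, x, y, z].
In Python, from rig import manip, optics, finder gives the robot as it stands.
- The arm moves only by the tool servo_tool, never from a script. Its argument "increments" is a list of rows, each a list of 7 numbers: the shift along the tool's x, y, z in cm, then the turn, a rotation vector about the tool's x, y, z in degrees, then the closure, from -1 (fully open) to 1 (shut). In form: [[x, y, z, rx, ry, rz, gripper], ...]. A call has exactly 5 rows; each row shifts and turns the commanded pose from where the row before left it, along the tool's axes as they then stand; what a row does not reach is not made up. A row lasts 1/10 s, in which the tool goes at most 50 mm and 8.59 degrees, less where a joint would pass 70% of its speed; a pose out of reach is approached as far as the arm can. A call is refused whole if a number of a shift passes 5 or a number of a turn 8.59, either way. A call with a gripper value outside its range is refused whole. The fingers move at their own pace and stop on an object; "squeeze" is the grip in N (left out, the last holds). Time passes only in rows, so rows that do not move let the fingers close, or fill a call up. It gives the time, the measured TCP pose, the force, the opening and the grip force at its end, in the units of the state.
- manip.get_state(): the state, without advancing time (a new reading comes with each control period).
- optics.get_image(name): name is "scene" or "side" or "wrist"; returns the picture (480x640x3 uint8, red, green, blue); there is no depth.
- optics.get_calibration(name): a dict with "fov_y" (degrees; the focal length in pixels is half the picture's height over the tangent of half this angle, whatever the lens; pixels are square), "cx", "cy" (the principal point, pixels), "world_to_cam" (4x4, takes a point from world to camera coordinates). Camera axes: x right, y down, z forward; pixel columns grow to the right and rows downward; lengths in m; the calibration is good to about 2 mm. The wrist camera is an equidistant fisheye: a pixel r from the principal point sees the ray r / f radians off the axis. A picture is of the moment at which its call begins: read the wrist's pose just before it. get_calibration takes no time and is no camera call; for the wrist camera it gives the pose at the moment of the call.
- manip.sign_off(): hands the job in; it is judged then, once.
Trained networks look in the newest picture that a camera, given by its name, has taken for a name from the list of things; names that differ only in an ending like _2 or _b are one class to them, and where a whole thing is asked for, a point or a joint stands for the part that bears it (a point fixed in the world has none). Each returns a list of dicts, best first, with "p" (0 to 1); they miss things now and then, are a little off and sometimes report something else, mostly with a low value. They report only what shows in the picture. A call takes as long as a camera call.
- finder.silhouettes(label, camera): "region" (480x640 bool, what is visible of it) and "box" ([centre column, centre row, width, height] in pixels, round what is visible of it).
- finder.tip_of(label, camera): "at" ([column, row] in pixels: a listed point, or the origin of a listed thing).
The state is a dict: "clock": time; "qpos": joint angles; "qd": joint speeds; "effort": joint torques, N m; "position": TCP position; "ee_rot": TCP orientation; "contact_force": force on the tool from outside, world axes, zero at the start; "moment": the same for the moment, N m; "width": finger opening in m; "gripper_force": force on a finger pad.
Only numpy, scipy, OpenCV 4.12 (cv2) and the standard library are available. Lean on these libraries where they do the work, as an engineer would, in place of code of your own. Each camera call takes 0.05 s, during which the arm holds its last target. There are 200 camera calls.

### The job

The sediment core in the white bench clamp is still loose. Pick up the mallet by its handle and tap the clamp's wooden wedge in with at least two separate taps on its butt end, drawing the mallet back a good 4 cm after the first one, until the wedge goes no further and sits tight; do not touch the wedge with the gripper. Then lay the mallet flat on the open bench, well away from the wedge, and let go.

Things in the scene. Friction and masses are not known exactly. Their poses are not given: they have to be found in the camera images.
- mallet: Double-faced mallet lying on the bench, head away from the robot; 240 mm long, about 0.3 kg. Brown flat-sided wooden handle 24 mm wide, 26 mm high, free from x = -94 to +82 mm (behind it a 30 mm wide knob); it balances near x = +50: hold it at x = +40. Origin: mid-length, on its underside; x along the handle to the head, y face to face, z up; handle axis at z = 17 mm.
- mallet_head (a point): Centre of the mallet's white nylon head, at x = +100, z = 17 mm in the mallet's frame and with its axes. The head is a block 90 mm long in y between its two flat striking faces (each 45 mm from here, either may strike), 36 mm in x, 34 mm high. A wooden-handled brush and a small loose wedge lie about: not needed.
- wedge (a joint): How far the wedge is driven into the clamp, m: 0.008 to 0.022 at the start (its butt then stands 62 to 48 mm out of the clamp's end), 0.050 fully home against a rigid stop (20 mm out). Slides level and straight; friction of about 8 N holds it where a tap leaves it. The clamp is fixed: white, 260 x 200 mm, fences 60 mm high, a clear core tube in it up to 85 mm high.
- wedge_butt (a point): Centre of the butt end, 38 mm wide and 50 mm high, 41 mm above the bench, of the pale wooden wedge (200 mm long, tapering to 16 mm) that sticks out of the clamp on the robot's right (-y). Moves with the wedge. x: the way it is driven, level, within 18 degrees of world +y; z up. The core tube lies along it on its robot side. The bench before the butt is clear.

How it is judged:
On the way, in this order (a step that is already met when the one before it is completed fails the run):
1. the mallet is lifted off the bench (head's centre above 32 mm) (height (world z) of mallet_head above 0.032 m), for 0.1 s.
2. a first tap has moved the wedge by more than 3 mm (distance of wedge_butt from where it was at the start of the episode above 0.003 m), for 0.02 s.
3. the mallet is drawn back: the head's centre more than 65 mm from the butt (20 mm of air) (distance between mallet_head and wedge_butt above 0.065 m), for 0.05 s.
4. the mallet strikes the wedge again (contact force between mallet and wedge above 1 N), for 0.01 s.
At the end, for the whole second after the job is handed in: The wedge is home (joint above 0.046, the stop being at 0.050), and the mallet lies still and flat on the bench (its z axis within 10 degrees of vertical, head's centre lower than 30 mm), the head's centre at least 80 mm from the wedge's butt (value of joint wedge above 0.046 m and height (world z) of mallet_head below 0.03 m and angle between mallet's own z axis and vertical below 0.17 rad and linear speed of mallet below 0.02 m/s and horizontal distance between mallet_head and wedge_butt above 0.08 m); the robot touches nothing.
It fails at once if the gripper or arm presses on the wedge (over 2 N) (contact force between any of the fingers, the arm and wedge above 2 N).
It also fails if it takes over 51 s, if anything falls off the work surface, if the arm or the gripper's body presses on something with over 40 N, if the wrist force passes 120 N, or if a joint passes its speed limit or range.

## Working session

There is one attempt and no reset: what is moved stays moved. The work goes in short steps, Python scripts to look and compute and a tool call to move; the robot and the scene stay as the last step left them, time stands still between calls to the robot, and variables do not carry over. Pictures are saved under pics/ and viewed, at most 10 in all, crops included, and the job is handed in when it is done.

Besides the shell and the picture viewer there is one more tool, called after ">>>" in YAML: its name, and indented under it one key for each argument. servo_tool: Moves the arm, as the interface text tells. Its arguments: {"type":"object","properties":{"increments":{"type":"array","items":{"type":"array","items":{"type":"number"}}},"squeeze":{"type":"number"}},"required":["increments"]}

```bash
mkdir -p pics; ls; cat > h.py <<'E'
import numpy as np, cv2
from rig import manip, optics, finder
def ray(cam,px,cal=None):
    c=cal or optics.get_calibration(cam); f=240/np.tan(np.radians(c["fov_y"])/2)
    d=np.array([px[0]-c["cx"],px[1]-c["cy"]])/f
    if cam=="wrist":
        r=np.linalg.norm(d); v=np.r_[d/max(r,1e-9)*np.sin(r),np.cos(r)]
    else: v=np.r_[d,1]; v/=np.linalg.norm(v)
    T=np.linalg.inv(np.array(c["world_to_cam"])); return T[:3,3],T[:3,:3]@v
def atz(cam,px,z,cal=None):
    o,v=ray(cam,px,cal); return o+v*(z-o[2])/v[2]
def tri(rs):
    A=sum(np.eye(3)-np.outer(v,v) for o,v in rs); b=sum((np.eye(3)-np.outer(v,v))@o for o,v in rs)
    p=np.linalg.solve(A,b); return p,[float(np.linalg.norm((np.eye(3)-np.outer(v,v))@(p-o))) for o,v in rs]
def snap(cam,n):
    im=optics.get_image(cam); cv2.imwrite(f"pics/{n}.png",im[:,:,::-1]); return im
E
python3 - <<'E'
from h import *
np.set_printoptions(precision=4,suppress=True)
for c in("scene","side","wrist"):
    snap(c,c+"0"); R={}
    for l in("mallet","mallet_head","wedge_butt","wedge"):
        R[l]=[(np.round(d["at"],1).tolist(),round(d["p"],2)) for d in finder.tip_of(l,c)[:3]]
        s=finder.silhouettes(l,c)
        print(c,l,R[l],[(np.round(d["box"]),round(d["p"],2)) for d in s[:2]])
    print(np.linalg.inv(optics.get_calibration(c)["world_to_cam"])[:3,3])
print(manip.get_state())
E
cd pics; python3 -c "
import cv2,numpy as np
a=[cv2.imread(f'{c}0.png') for c in('scene','side','wrist')]
"
```

```text
pics
scene mallet [([179.9, 258.8], 0.67)] [(array([180., 260.,  44., 104.]), 0.88)]
scene mallet_head [([178.0, 293.2], 0.73)] [(array([181., 257.,  47., 104.]), 0.82)]
scene wedge_butt [([377.9, 198.7], 0.59)] [(array([422., 195.,  94.,  22.]), 0.74)]Traceback (most recent call last):
  File "<stdin>", line 6, in <module>
ValueError: it knows: mallet, mallet_head, wedge_butt
[ WARN:0@0.018] global loadsave.cpp:275 findDecoder imread_('side0.png'): can't open/read file: check file path/integrity
[ WARN:0@0.019] global loadsave.cpp:275 findDecoder imread_('wrist0.png'): can't open/read file: check file path/integrity
```

```bash
python3 - <<'E'
from h import *
np.set_printoptions(precision=4,suppress=True)
for c in("scene","side","wrist"):
    snap(c,c+"0"); R={}
    for l in("mallet","mallet_head","wedge_butt"):
        R[l]=[(np.round(d["at"],1).tolist(),round(d["p"],2)) for d in finder.tip_of(l,c)[:3]]
        s=finder.silhouettes(l,c)
        print(c,l,R[l],[(np.round(d["box"]),round(d["p"],2)) for d in s[:2]])
        for a,p in R[l]: print(atz(c,a,{'mallet':0,'mallet_head':.017,'wedge_butt':.041}[l]))
    print(np.linalg.inv(optics.get_calibration(c)["world_to_cam"])[:3,3])
print(manip.get_state())
E
```

```text
scene mallet [([183.2, 256.4], 0.93)] [(array([180., 259.,  44., 102.]), 0.56)]
[ 0.5112 -0.35    0.    ]
scene mallet_head [([179.5, 292.7], 0.64)] [(array([180., 258.,  47., 102.]), 0.76), (array([421., 195.,  92.,  23.]), 0.71)]
[ 0.6036 -0.3755  0.017 ]
scene wedge_butt [([378.9, 197.5], 0.65)] [(array([424., 195.,  91.,  24.]), 0.6)]
[0.5483 0.1051 0.041 ]
[ 1.1413 -0.2383  1.046 ]
side mallet [([427.8, 376.7], 0.98)] [(array([436., 365., 161., 102.]), 0.84)]
[ 0.5151 -0.3521  0.    ]
side mallet_head [([485.7, 347.5], 0.61)] [(array([437., 366., 165.,  97.]), 0.82)]
[ 0.6096 -0.3808  0.017 ]
side wedge_butt [([259.4, 211.9], 0.93)] [(array([251., 188.,  42.,  67.]), 0.61)]
[0.5467 0.1037 0.041 ]
[ 0.0713 -0.6334  0.6223]
wrist mallet [([1.0, 446.2], 0.77)] [(array([ 10., 462.,  20.,  34.]), 0.54)]
[ 0.5122 -0.3507 -0.    ]
wrist mallet_head [([19.4, 473.7], 0.92)] [(array([ 12., 463.,  18.,  34.]), 0.53)]
[ 0.594  -0.3401  0.017 ]
wrist wedge_butt [([2.6, 445.6], 0.57)] []
[ 0.4609 -0.238   0.041 ]
[0.0732 0.575  0.3738]
{'clock': 1.4, 'qpos': array([ 1.186 ,  0.2759,  1.5049, -0.    ,  1.3607, -0.121 ]), 'qd': array([-0.0003,  0.0019, -0.0001,  0.0021, -0.003 ,  0.0014]), 'effort': array([  0.0001, -41.666 , -24.6092,  -0.0002,   0.0004,   0.    ]), 'position': array([0.1499, 0.5551, 0.2393]), 'ee_rot': array([0.    , 0.1315, 0.9913, 0.0001]), 'contact_force': array([ 0.6762, -0.9656,  0.1165]), 'moment': array([-0.0143,  0.0142, -0.0064]), 'gripper_force': 0.0, 'width': 0.08558069346178936}
```

View pics/scene0.png

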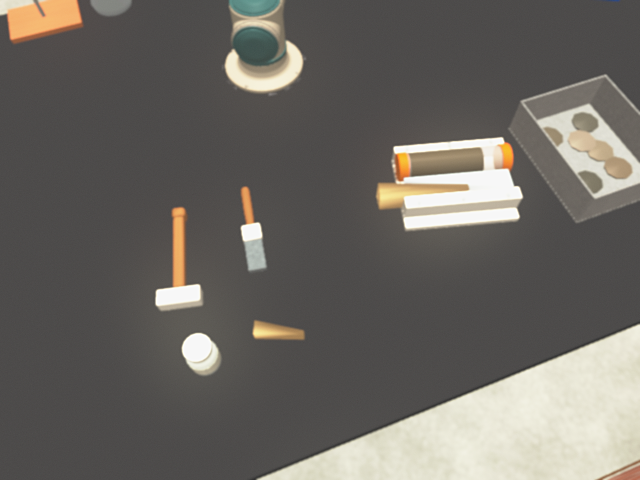

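View pics/side0.png

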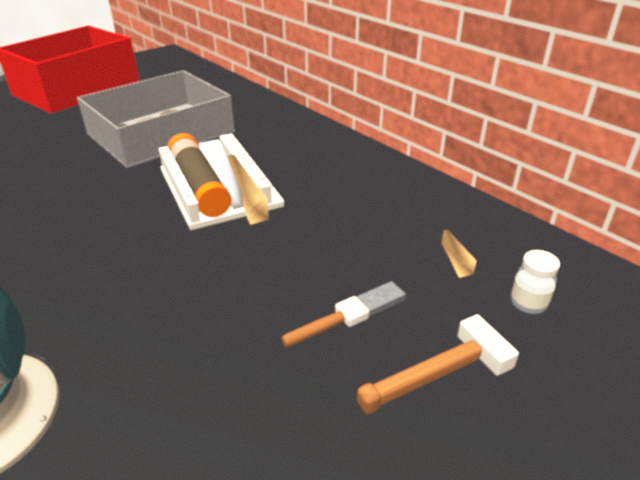

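The scene view shows the mallet from knob (179,212) to head (179,297), and the wedge butt at (379,197). The brush is at (250,230), the loose wedge at (278,331), and the clamp's lower edge runs (404,226)–(519,218). Next I'll triangulate and get the directions.

```bash
python3 - <<'E'
from h import *
np.set_printoptions(precision=4,suppress=True)
best={}
N={"scene":{}, "side":{}}
for l in("mallet","mallet_head","wedge_butt"):
    rs=[]
    for c in N:
        P=[]
        for k in range(3):
            optics.get_image(c); r=finder.tip_of(l,c)
            if r: P.append(r[0]["at"])
        m=np.median(P,0); N[c][l]=m; rs.append(ray(c,m))
    print(l,N["scene"][l],N["side"][l],*tri(rs))
# handle axis: min-area/PCA line of non-white pixels of the mallet mask
for c in N:
    im=optics.get_image(c); s=finder.silhouettes("mallet",c)[0]["region"]
    hsv=cv2.cvtColor(im,cv2.COLOR_RGB2HSV); ys,xs=np.where(s&(hsv[...,1]>90)&(hsv[...,2]>60))
    v=cv2.fitLine(np.float32(np.c_[xs,ys]),cv2.DIST_HUBER,0,.01,.01).ravel()
    a,b=[atz(c,v[2:]+t*v[:2],.02) for t in(-25,25)]; d=(b-a)*np.sign((b-a)[0])
    print(c,"handle yaw",np.degrees(np.arctan2(d[1],d[0])),"pt",a,b)
    w=np.where(s&(hsv[...,1]<70)&(hsv[...,2]>120)); print("head white centroid",w[1].mean(),w[0].mean(),atz(c,(w[1].mean(),w[0].mean()),.025))
for a,b,z in(((404,228),(519,219),0),((403,213),(521,200),.06),((394,146),(504,139),.06)):
    A,B=atz("scene",a,z),atz("scene",b,z); print("edge",A,B,"off +y deg",np.degrees(np.arctan2(-(B-A)[0],(B-A)[1])))
for c,(x,y,w,h) in(("scene",(340,120,200,125)),("side",(140,120,160,120))):
    im=optics.get_image(c)[y:y+h,x:x+w,::-1]; cv2.imwrite(f"pics/crop_{c}.png",cv2.resize(im,None,fx=4,fy=4,interpolation=cv2.INTER_CUBIC)[:600,:800])
A=cv2.imread("pics/crop_scene.png");B=cv2.imread("pics/crop_side.png")
print(A.shape,B.shape)
E
```

```text
mallet [178.8 259.2] [429.1 377.7] [ 0.5145 -0.3581  0.0021] [0.002765432715465819, 0.002765432715465847]
mallet_head [178.7 295.3] [484.8 345.4] [ 0.61   -0.3782  0.0192] [0.00013381857505826605, 0.00013381857505841756]
wedge_butt [377.8 196.8] [260.9 212.4] [0.5473 0.1018 0.0417] [0.0016425312909273124, 0.0016425312909272324]
scene handle yaw -12.869725922809511 pt [ 0.4313 -0.3364  0.02  ] [ 0.5554 -0.3647  0.02  ]
head white centroid 178.880658436214 296.9753086419753 [ 0.6168 -0.3778  0.025 ]
side handle yaw -12.781066244376426 pt [ 0.4558 -0.3424  0.02  ] [ 0.5318 -0.3596  0.02  ]
head white centroid 488.8645306351883 344.1973018549747 [ 0.6114 -0.3833  0.025 ]
edge [0.6215 0.1388 0.    ] [0.6948 0.3948 0.    ] off +y deg -15.977776994866419
edge [0.6159 0.1313 0.06  ] [0.6791 0.3883 0.06  ] off +y deg -13.813489750293954
edge [0.4383 0.1904 0.06  ] [0.5137 0.4418 0.06  ] off +y deg -16.697793347154583
(500, 800, 3) (480, 640, 3)
```

View pics/crop_scene.png

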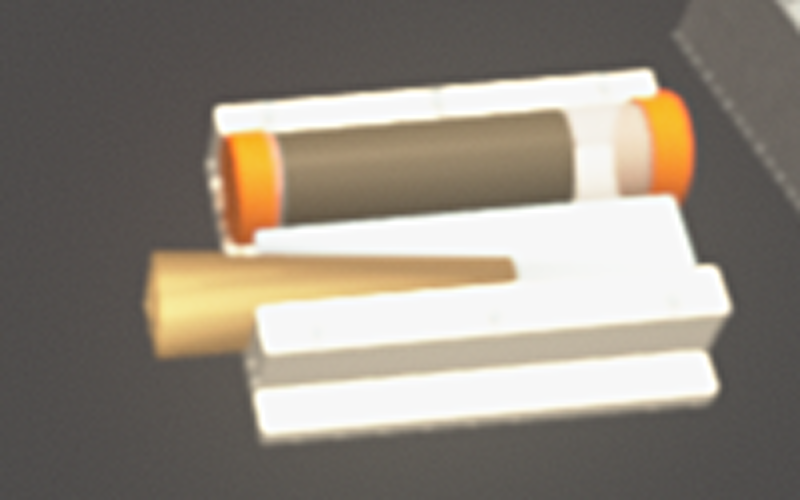

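>>> servo_tool:
  increments:
    - [-2.5,-3.12,0,0,0,0,-1]
    - [-2.5,-3.12,0,0,0,0,-1]
    - [-2.5,-3.12,0,0,0,0,-1]
    - [-2.5,-3.12,0,0,0,0,-1]
    - [-2.5,-3.12,0,0,0,0,-1]
  squeeze: 90

```text
clock: 4.0
position: [0.2303, 0.3705, 0.2394]
ee_rot: [0.0, 0.131, 0.991, 0.0]
contact_force: [0.9, -0.4, 0.3]
width: 0.0856
gripper_force: 0.0
```

>>> servo_tool:
  increments:
    - [-2.5,-3.12,0,0,0,0,-1]
    - [-2.5,-3.12,0,0,0,0,-1]
    - [-2.5,-3.12,0,0,0,0,-1]
    - [-2.5,-3.12,0,0,0,0,-1]
    - [-2.5,-3.12,0,0,0,0,-1]

```text
clock: 4.5
position: [0.3103, 0.1873, 0.2396]
ee_rot: [0.001, 0.131, 0.991, 0.0]
contact_force: [0.6, -0.5, -0.8]
width: 0.0854
gripper_force: 0.0
```

>>> servo_tool:
  increments:
    - [-2.5,-3.12,0,0,0,0,-1]
    - [-2.5,-3.12,0,0,0,0,-1]
    - [-2.5,-3.12,0,0,0,0,-1]
    - [-2.5,-3.12,0,0,0,0,-1]
    - [-2.5,-3.12,0,0,0,0,-1]

```text
clock: 5.0
position: [0.3904, 0.0039, 0.2396]
ee_rot: [0.001, 0.132, 0.991, 0.0]
contact_force: [0.0, 0.8, -0.6]
width: 0.0853
gripper_force: 0.0
```

>>> servo_tool:
  increments:
    - [-2.5,-3.12,0,0,0,0,-1]
    - [-2.5,-3.12,0,0,0,0,-1]
    - [-2.5,-3.12,0,0,0,0,-1]
    - [-2.5,-3.12,0,0,0,0,-1]
    - [-2.5,-3.12,0,0,0,0,-1]

```text
clock: 5.5
position: [0.4704, -0.1794, 0.2394]
ee_rot: [0.0, 0.132, 0.991, 0.0]
contact_force: [0.9, 0.2, 0.1]
width: 0.0856
gripper_force: 0.0
```

>>> servo_tool:
  increments:
    - [-2.5,-3.12,0,0,0,0,-1]
    - [-2.5,-3.12,0,0,0,0,-1]
    - [-2.5,-3.12,0,0,0,0,-1]
    - [0,0,2,0,0,0,-1]
    - [0,0,2,0,0,-2.3,-1]

```text
clock: 6.0
position: [0.5187, -0.2894, 0.1988]
ee_rot: [0.001, 0.112, 0.994, -0.0]
contact_force: [-0.5, 0.3, -0.4]
width: 0.0852
gripper_force: 0.0
```

Check with the wrist camera from here.

```bash
python3 - <<'E'
from h import *
np.set_printoptions(precision=4,suppress=True)
cal=optics.get_calibration("wrist"); im=snap("wrist","w1")
for l,z in(("mallet",0),("mallet_head",.017)):
    for d in finder.tip_of(l,"wrist")[:2]: 
        print(l,d["p"],d["at"],atz("wrist",d["at"],z,cal))
s=finder.silhouettes("mallet","wrist")[0]["region"]; hsv=cv2.cvtColor(im,cv2.COLOR_RGB2HSV)
ys,xs=np.where(s&(hsv[...,1]>90)); P=np.array([atz("wrist",q,.024,cal)[:2] for q in zip(xs,ys)])
v=cv2.fitLine(np.float32(P),cv2.DIST_HUBER,0,1e-4,1e-4).ravel(); print("line",v,np.degrees(np.arctan(v[1]/v[0])))
S=manip.get_state();t=np.array([.5515,-.364]); 
y=np.degrees(2*np.arctan2(S["ee_rot"][1],S["ee_rot"][2]));R=__import__("scipy.spatial.transform",fromlist=["R"]).Rotation.from_quat(S["ee_rot"],scalar_first=True)
print(S["position"],y,R.inv().apply(np.r_[t,.012]-S["position"])*100, "line y at x=.5515",v[3]+(.5515-v[2])*v[1]/v[0])
E
```

```text
mallet 0.76 [251.8, 216.8] [ 0.5162 -0.3553  0.    ]
mallet_head 0.76 [258.6, 319.3] [ 0.6152 -0.3749  0.017 ]
line [ 0.975  -0.2221  0.4895 -0.3483] -12.833761
[ 0.5179 -0.2875  0.1993] 12.851771101015217 [-4.9859 -6.7183 18.7264] line y at x=.5515 -0.36242425
```

View pics/w1.png

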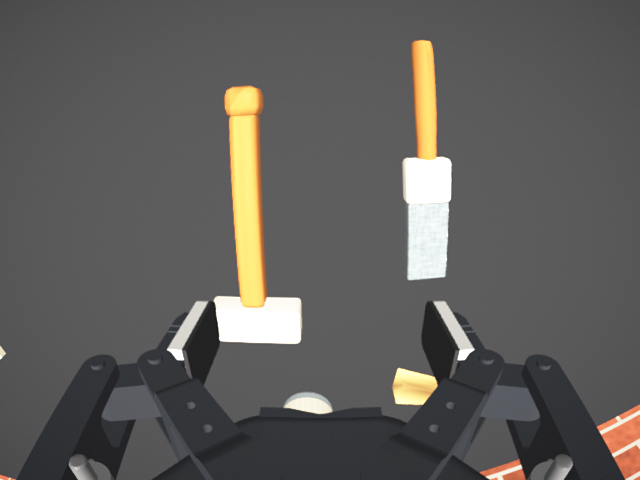

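>>> servo_tool:
  increments:
    - [-2.5,-3.3,0,0,0,0,-1]
    - [-2.5,-3.3,0,0,0,0,-1]
    - [-0.1,0,3,0,0,0,-1]
    - [0,0,4,0,0,0,-1]
    - [0,0,3,0,0,0,-1]

```text
clock: 6.7
position: [0.5535, -0.3635, 0.0992]
ee_rot: [0.001, 0.112, 0.994, -0.0]
contact_force: [0.5, 0.1, -0.5]
width: 0.0858
gripper_force: 0.0
```

>>> servo_tool:
  increments:
    - [0,0,3,0,0,0,-1]
    - [0,0,2.5,0,0,0,-1]
    - [0,0,2,0,0,0,-1]
    - [0,0,1.0,0,0,0,-1]
    - [0,0,0,0,0,0,-1]

```text
clock: 7.2
position: [0.553, -0.3629, 0.014]
ee_rot: [-0.0, 0.112, 0.994, 0.0]
contact_force: [0.1, -0.2, -0.1]
width: 0.0855
gripper_force: 0.0
```

>>> servo_tool:
  increments:
    - [0,0,0.2,0,0,0,1]
    - [0,0,0,0,0,0,1]
    - [0,0,0,0,0,0,1]
    - [0,0,0,0,0,0,1]
    - [0,0,0,0,0,0,1]

```text
clock: 7.7
position: [0.5535, -0.3638, 0.0134]
ee_rot: [0.001, 0.112, 0.994, -0.001]
contact_force: [-0.8, -0.9, 6.0]
width: 0.0225
gripper_force: 90.7
```

>>> servo_tool:
  increments:
    - [0,0,0,0,0,0,1]
    - [0,0,0,0,0,0,1]
    - [0,0,0,0,0,0,1]
    - [0,0,0,0,0,0,1]
    - [0,0,0,0,0,0,1]

```text
clock: 8.2
position: [0.5535, -0.3637, 0.0134]
ee_rot: [0.001, 0.112, 0.994, -0.001]
contact_force: [0.1, 0.7, 6.1]
width: 0.0223
gripper_force: 90.7
```

>>> servo_tool:
  increments:
    - [0,0,-1,0,0,0,1]
    - [0,0,-2,0,0,0,1]
    - [0,0,-3,0,0,0,1]
    - [0,0,-2,0,0,2.6,1]
    - [0,0,0,0,0,0,1]

```text
clock: 8.7
position: [0.5545, -0.3643, 0.0951]
ee_rot: [0.002, 0.134, 0.991, -0.001]
contact_force: [1.1, -0.1, -2.7]
width: 0.0227
gripper_force: 89.7
```

>>> servo_tool:
  increments:
    - [1,1.8,0,0,0,0,1]
    - [1.5,2.8,0,0,0,0,1]
    - [1.9,3.5,0,0,0,0,1]
    - [1.9,3.5,0,0,0,0,1]
    - [1.9,3.5,0,0,0,0,1]

```text
clock: 9.2
position: [0.5122, -0.1938, 0.0904]
ee_rot: [-0.002, 0.134, 0.991, 0.001]
contact_force: [-0.2, 0.1, -3.4]
width: 0.0222
gripper_force: 89.4
```

>>> servo_tool:
  increments:
    - [1.9,3.5,0,0,0,0,1]
    - [1.9,3.5,0,0,0,0,1]
    - [1.9,3.5,0,0,0,0,1]
    - [1.9,3.5,0,0,0,0,1]
    - [1,1.8,0,0,0,0,1]

```text
clock: 9.7
position: [0.4698, -0.0175, 0.0907]
ee_rot: [-0.003, 0.133, 0.991, 0.001]
contact_force: [0.1, -0.1, -5.1]
width: 0.0226
gripper_force: 89.5
```

```bash
cat > look.py <<'E'
from h import *
import sys
np.set_printoptions(precision=4,suppress=True)
print(manip.get_state()["position"])
n=sys.argv[1]
for l in("mallet_head","wedge_butt","mallet"):
    rs=[];A=[]
    for c in("scene","side","wrist"):
        P=[];cal=optics.get_calibration(c)
        for k in range(2):
            im=optics.get_image(c); r=finder.tip_of(l,c)
            if r and r[0]["p"]>.4: P.append(r[0]["at"])
        if P: A.append((c,np.mean(P,0))); rs.append(ray(c,A[-1][1],cal))
    print(l,*[(c,np.round(a)) for c,a in A]); 
    if len(rs)>1: print(*tri(rs)); 
    for i in range(len(rs)):
        q=[r for j,r in enumerate(rs) if j!=i]
        if len(q)==2: print("  without",A[i][0],*tri(q))
snap("wrist",n)
E
python3 look.py w2
```

```text
[ 0.4698 -0.0175  0.0907]
mallet_head ('scene', array([320., 195.])) ('side', array([295., 222.])) ('wrist', array([322., 425.]))
[ 0.5292 -0.0337  0.099 ] [0.003241139404015536, 0.0021306548222234955, 0.0034109122491249024]
  without scene [ 0.5266 -0.0364  0.1012] [0.001611655308079921, 0.0016116553080798121]
  without side [ 0.5305 -0.0339  0.1006] [0.0029865502461866775, 0.002986550246186706]
  without wrist [ 0.529  -0.0308  0.0959] [0.0008608368294804336, 0.000860836829480411]
wedge_butt ('scene', array([379., 198.])) ('side', array([261., 211.])) ('wrist', array([536., 313.]))
[0.5486 0.1051 0.0405] [0.0007369873853227589, 0.003005462263217014, 0.002744483762100262]
  without scene [0.5543 0.1111 0.0337] [0.0021668544649135757, 0.002166854464913418]
  without side [0.5468 0.1062 0.0393] [0.0008875003419749053, 0.0008875003419748853]
  without wrist [0.5498 0.1032 0.0424] [0.0011097058897877258, 0.001109705889787602]
mallet ('scene', array([311., 166.])) ('side', array([242., 245.])) ('wrist', array([323., 322.]))
[ 0.4489 -0.0185  0.0975] [0.0022924840460027173, 0.02110443768857958, 0.02094097085187788]
  without scene [ 0.4483 -0.0174  0.0986] [0.020981800976947438, 0.020981800976947445]
  without side [ 0.4627 -0.0211  0.1136] [0.00342393073919877, 0.0034239307391987638]
  without wrist [ 0.4351 -0.0139  0.0813] [0.0037739118163759517, 0.0037739118163758185]
```

View pics/w2.png

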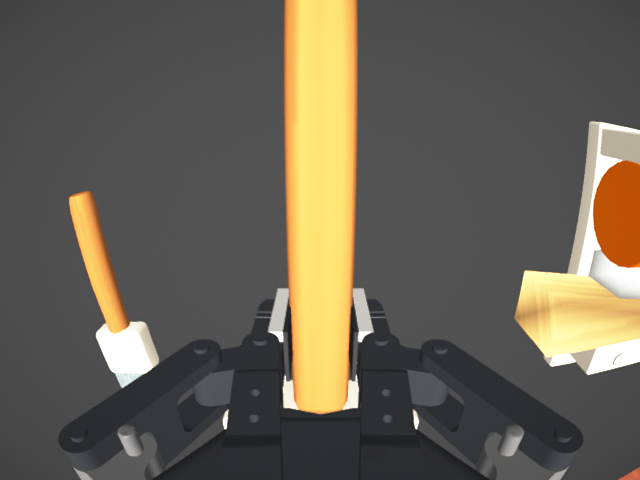

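>>> servo_tool:
  increments:
    - [0.85,1.5,1.8,0,0,0,1]
    - [0.85,1.5,1.8,0,0,0,1]
    - [0,1,1.8,0,0,0,1]
    - [0,0,0,0,0,0,1]
    - [0,0,0,0,0,0,1]

```text
clock: 12.05
position: [0.4677, 0.0223, 0.0384]
ee_rot: [-0.0, 0.134, 0.991, -0.0]
contact_force: [-0.2, -0.1, -4.0]
width: 0.0225
gripper_force: 89.3
```

```bash
python3 look.py w3
```

```text
[0.4677 0.0223 0.0384]
mallet_head ('scene', array([338., 199.])) ('side', array([281., 239.])) ('wrist', array([321., 424.]))
[0.5231 0.0088 0.0455] [0.006247466872275192, 0.004603577922617069, 0.0027163556730760486]
  without scene [0.5247 0.0056 0.0435] [0.0013781828791424593, 0.0013781828791425337]
  without side [0.5221 0.0106 0.0492] [0.003768723203215083, 0.0037687232032150926]
  without wrist [0.523  0.0114 0.0429] [0.005048852940373992, 0.005048852940373993]
wedge_butt ('scene', array([380., 195.])) ('side', array([260., 211.])) ('wrist', array([512., 396.]))
[0.546  0.1056 0.0427] [0.003215906253472282, 0.0026259896567922994, 0.001010413080085816]
  without scene [0.5492 0.1064 0.0394] [0.000332061476522839, 0.0003320614765227071]
  without side [0.5446 0.1064 0.0434] [0.0018817649442261187, 0.0018817649442260892]
  without wrist [0.5463 0.1058 0.0433] [0.002877584627739916, 0.002877584627739971]
mallet ('scene', array([330., 171.])) ('side', array([228., 257.])) ('wrist', array([322., 219.]))
[0.4294 0.0332 0.0312] [0.0013294167663336373, 0.0013703769261641074, 0.0002213800269986406]
  without scene [0.4286 0.0332 0.0328] [0.0002272345174815821, 0.00022723451748159058]
  without side [0.4296 0.0328 0.0296] [0.00018820382079941153, 0.0001882038207993505]
  without wrist [0.4296 0.0333 0.0312] [0.0013435591924244184, 0.0013435591924243846]
```

>>> servo_tool:
  increments:
    - [0.4,1.5,0,0,0,0,1]
    - [0,2.0,0,0,0,0,1]
    - [0,1.5,0,0,0,0,1]
    - [0,1.3,0,0,0,0,1]
    - [0,0.7,0,0,0,0,1]

```text
clock: 14.4
position: [0.4818, 0.0901, 0.0384]
ee_rot: [-0.0, 0.133, 0.991, -0.002]
contact_force: [-2.7, -8.8, -0.1]
width: 0.0227
gripper_force: 90.3
```

>>> servo_tool:
  increments:
    - [0,-1.5,0,0,0,0,1]
    - [0,-2.5,0,0,0,0,1]
    - [0,-2,0,0,0,0,1]
    - [0,0,0,0,0,0,1]
    - [0,0,0,0,0,0,1]

```text
clock: 14.9
position: [0.466, 0.0323, 0.0383]
ee_rot: [0.0, 0.135, 0.991, 0.0]
contact_force: [0.4, 0.4, -2.8]
width: 0.0225
gripper_force: 90.0
```

```bash
python3 look.py w4; python3 - <<'E'
from h import *
im=optics.get_image("side")[100:300,120:380,::-1]; cv2.imwrite("pics/s4.png",cv2.resize(im,None,fx=3,fy=3,interpolation=cv2.INTER_CUBIC))
E
```

```text
[0.466  0.0323 0.0383]
mallet_head ('scene', array([338., 199.])) ('side', array([278., 236.])) ('wrist', array([322., 422.]))
[0.5225 0.0163 0.0448] [0.001944914757726296, 0.0023579144626539013, 0.0017091861075570279]
  without scene [0.5257 0.0171 0.0417] [3.5159198245462784e-05, 3.5159198245432365e-05]
  without side [0.5211 0.0173 0.0458] [0.0010398261981670208, 0.0010398261981670405]
  without wrist [0.5222 0.0147 0.0459] [0.0017990025428350868, 0.001799002542835009]
wedge_butt ('scene', array([385., 195.])) ('side', array([258., 206.])) ('wrist', array([515., 401.]))
[0.5507 0.118  0.0435] [0.0014319669335169385, 0.002515430542338143, 0.0021761367273215185]
  without scene [0.5539 0.1199 0.0405] [0.001923173207087403, 0.0019231732070873182]
  without side [0.549  0.1186 0.0424] [0.0008520032472522614, 0.000852003247252303]
  without wrist [0.5517 0.1172 0.0458] [0.0012505662209885795, 0.0012505662209885895]
mallet ('scene', array([331., 170.])) ('side', array([225., 257.])) ('wrist', array([321., 221.]))
[0.4283 0.04   0.0287] [0.004202080927253968, 0.0018349844165726666, 0.0029534861445086407]
  without scene [0.4289 0.0429 0.0283] [0.0005740938063443884, 0.0005740938063443285]
  without side [0.4287 0.0394 0.0269] [0.003429007742130495, 0.0034290077421305363]
  without wrist [0.4277 0.0375 0.03  ] [0.002600580460982639, 0.002600580460982722]
```

View pics/s4.png

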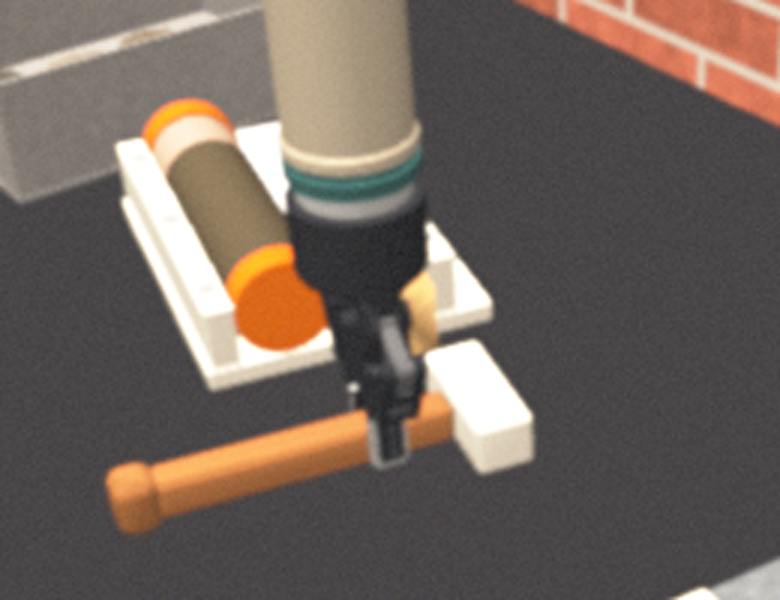

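>>> servo_tool:
  increments:
    - [0,1.5,0,0,0,0,1]
    - [0,2.0,0,0,0,0,1]
    - [0,1.5,0,0,0,0,1]
    - [0,1.3,0,0,0,0,1]
    - [0,0.9,0,0,0,0,1]

```text
clock: 17.3
position: [0.485, 0.1016, 0.0383]
ee_rot: [-0.0, 0.133, 0.991, -0.002]
contact_force: [-0.6, -8.8, -0.4]
width: 0.0225
gripper_force: 90.6
```

>>> servo_tool:
  increments:
    - [0,0.3,0,0,0,0,1]
    - [0,0.2,0,0,0,0,1]
    - [0,0.2,0,0,0,0,1]
    - [0,0.1,0,0,0,0,1]
    - [0,0,0,0,0,0,1]

```text
clock: 17.8
position: [0.4869, 0.1086, 0.0383]
ee_rot: [-0.001, 0.134, 0.991, -0.002]
contact_force: [-1.3, -6.5, -1.6]
width: 0.022
gripper_force: 90.5
```

>>> servo_tool:
  increments:
    - [0,0.2,0,0,0,0,1]
    - [0,0.1,0,0,0,0,1]
    - [0,0.1,0,0,0,0,1]
    - [0,0.1,0,0,0,0,1]
    - [0,0,0,0,0,0,1]

```text
clock: 18.3
position: [0.487, 0.1101, 0.0384]
ee_rot: [-0.001, 0.134, 0.991, -0.005]
contact_force: [-3.6, -19.9, 2.4]
width: 0.022
gripper_force: 91.3
```

>>> servo_tool:
  increments:
    - [0,0.1,0,0,0,0,1]
    - [0,0.1,0,0,0,0,1]
    - [0,0.1,0,0,0,0,1]
    - [0,0,0,0,0,0,1]
    - [0,0,0,0,0,0,1]

```text
clock: 18.8
position: [0.4869, 0.1105, 0.0384]
ee_rot: [-0.002, 0.134, 0.991, -0.007]
contact_force: [-5.6, -28.8, 6.1]
width: 0.0227
gripper_force: 92.1
```

>>> servo_tool:
  increments:
    - [0,-1.5,0,0,0,0,1]
    - [0,-2.5,0,0,0,0,1]
    - [0,-2.5,0,0,0,0,1]
    - [0,0,0,0,0,0,1]
    - [0,0,0,0,0,0,1]

```text
clock: 19.3
position: [0.4725, 0.0551, 0.0384]
ee_rot: [0.0, 0.135, 0.991, 0.0]
contact_force: [0.3, -0.1, -3.7]
width: 0.0224
gripper_force: 90.2
```

```bash
python3 look.py w5; python3 - <<'E'
from h import *
im=optics.get_image("scene")[120:245,320:540,::-1]; cv2.imwrite("pics/s5.png",cv2.resize(im,None,fx=3.6,fy=3.6,interpolation=cv2.INTER_CUBIC))
E
```

```text
[0.4725 0.0551 0.0384]
mallet_head ('scene', array([349., 197.])) ('side', array([272., 230.])) ('wrist', array([324., 423.]))
[0.5281 0.0402 0.0446] [0.0020882083609891156, 0.00272686310601662, 0.00164272473806245]
  without scene [0.5311 0.0405 0.0417] [0.0010731100418162423, 0.0010731100418163839]
  without side [0.5272 0.0412 0.0466] [0.0006264765748095022, 0.0006264765748095202]
  without wrist [0.5274 0.0393 0.0444] [0.0022341720918437557, 0.002234172091843725]
wedge_butt ('scene', array([391., 196.])) ('side', array([255., 203.])) ('wrist', array([508., 401.]))
[0.556  0.1343 0.041 ] [0.0013583059278293817, 0.0018890743740797597, 0.0021987591872618074]
  without scene [0.5601 0.1381 0.0373] [0.00091176045762505, 0.0009117604576251039]
  without side [0.5547 0.1347 0.0402] [0.0013657530085730725, 0.0013657530085730348]
  without wrist [0.5566 0.1322 0.0428] [0.00013693457865778284, 0.00013693457865778707]
mallet ('scene', array([344., 168.])) ('side', array([219., 249.])) ('wrist', array([319., 220.]))
[0.4337 0.0661 0.0295] [0.001134783922375281, 0.0023492620076787096, 0.0018833202560786634]
  without scene [0.4325 0.0653 0.0315] [0.0018159736173568731, 0.0018159736173568217]
  without side [0.435  0.0654 0.0299] [0.0007896376504186792, 0.0007896376504186621]
  without wrist [0.4329 0.0678 0.0279] [0.0011940991330451792, 0.0011940991330451625]
```

View pics/s5.png

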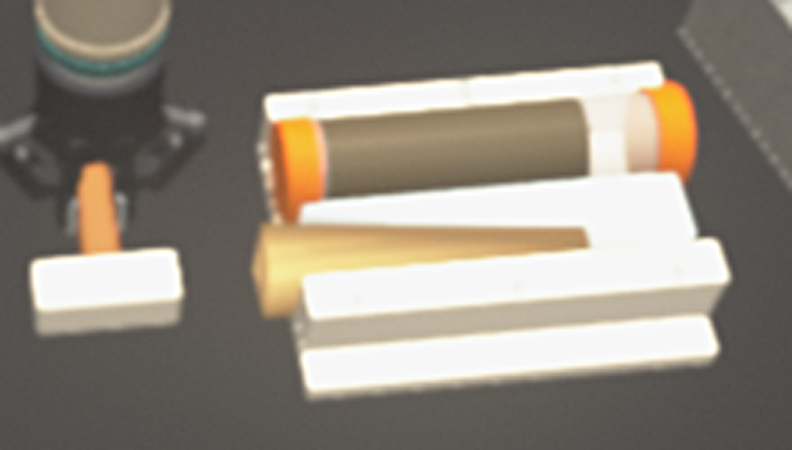

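The wedge butt (crop 262,270) now stands about 19 mm out of the clamp end (crop 300). It did not move under 29 N, so it is home. Next I'll back off and lay the mallet down.

>>> servo_tool:
  increments:
    - [0,-2,0,0,0,0,1]
    - [0,-3,0,0,0,0,1]
    - [0,0,1,0,0,0,1]
    - [0,0,0.9,0,0,0,1]
    - [0,0,0.3,0,0,0,1]

```text
clock: 21.7
position: [0.4584, 0.0075, 0.0152]
ee_rot: [-0.001, 0.134, 0.991, 0.0]
contact_force: [0.1, -0.5, -4.6]
width: 0.022
gripper_force: 90.3
```

>>> servo_tool:
  increments:
    - [0,0,0.1,0,0,0,1]
    - [0,0,0.1,0,0,0,1]
    - [0,0,0.1,0,0,0,1]
    - [0,0,0,0,0,0,1]
    - [0,0,0,0,0,0,1]

```text
clock: 22.2
position: [0.4593, 0.0072, 0.0135]
ee_rot: [0.0, 0.134, 0.991, 0.0]
contact_force: [1.2, 0.5, -3.2]
width: 0.0228
gripper_force: 90.3
```

>>> servo_tool:
  increments:
    - [0,0,0.1,0,0,0,1]
    - [0,0,0,0,0,0,1]
    - [0,0,0,0,0,0,0.2]
    - [0,0,0,0,0,0,-0.3]
    - [0,0,0,0,0,0,-1]

```text
clock: 22.7
position: [0.4595, 0.007, 0.0125]
ee_rot: [0.0, 0.134, 0.991, 0.0]
contact_force: [-0.4, 0.9, 0.6]
width: 0.0622
gripper_force: 0.0
```

>>> servo_tool:
  increments:
    - [0,0,0,0,0,0,-1]
    - [0,0,0,0,0,0,-1]
    - [0,0,0,0,0,0,-1]
    - [0,0,0,0,0,0,-1]
    - [0,0,0,0,0,0,-1]

```text
clock: 23.2
position: [0.4591, 0.0071, 0.0123]
ee_rot: [-0.0, 0.134, 0.991, 0.0]
contact_force: [0.5, -0.3, -0.8]
width: 0.0854
gripper_force: 0.0
```

>>> servo_tool:
  increments:
    - [0,0,-1,0,0,0,-1]
    - [0,0,-3,0,0,0,-1]
    - [0,0,-4,0,0,0,-1]
    - [0,0,-4,0,0,0,-1]
    - [0,0,-3,0,0,0,-1]

```text
clock: 23.7
position: [0.4597, 0.007, 0.1655]
ee_rot: [0.002, 0.134, 0.991, 0.0]
contact_force: [0.5, -0.1, -0.2]
width: 0.0855
gripper_force: 0.0
```

```bash
python3 look.py w6
```

```text
[0.4597 0.007  0.1655]
mallet_head ('scene', array([327., 207.])) ('side', array([282., 255.])) ('wrist', array([323., 294.]))
[ 0.5172 -0.008   0.0186] [0.001030432741106344, 0.0014267373733230278, 0.0016863607256952045]
  without scene [ 0.5177 -0.0072  0.0181] [0.0014240684472574105, 0.0014240684472574276]
  without side [ 0.5181 -0.0083  0.0197] [0.0010234246299651417, 0.0010234246299651434]
  without wrist [ 0.5162 -0.0082  0.0179] [0.000703282761829576, 0.0007032827618296061]
wedge_butt ('scene', array([394., 196.])) ('side', array([254., 204.])) ('wrist', array([500., 293.]))
[0.5566 0.1389 0.0377] [0.001701324295335127, 0.0023401542365236584, 0.0009671140213229401]
  without scene [0.5593 0.1407 0.0341] [0.0011607512271343083, 0.0011607512271342463]
  without side [0.5555 0.1396 0.038 ] [0.0005688337864586899, 0.0005688337864586449]
  without wrist [0.5571 0.1383 0.0385] [0.0019278492715870449, 0.0019278492715869664]
mallet ('scene', array([322., 177.])) ('side', array([231., 275.])) ('wrist', array([319., 168.]))
[0.4214 0.0154 0.0063] [0.0029192779227247222, 0.002374689295541646, 0.0006707859630582881]
  without scene [0.4206 0.0163 0.0084] [0.0004158024138207947, 0.0004158024138207526]
  without side [0.4213 0.0148 0.0027] [0.0012366260722451688, 0.0012366260722451812]
  without wrist [0.4216 0.0148 0.0067] [0.0026202941612515247, 0.002620294161251404]
```

View pics/w6.png

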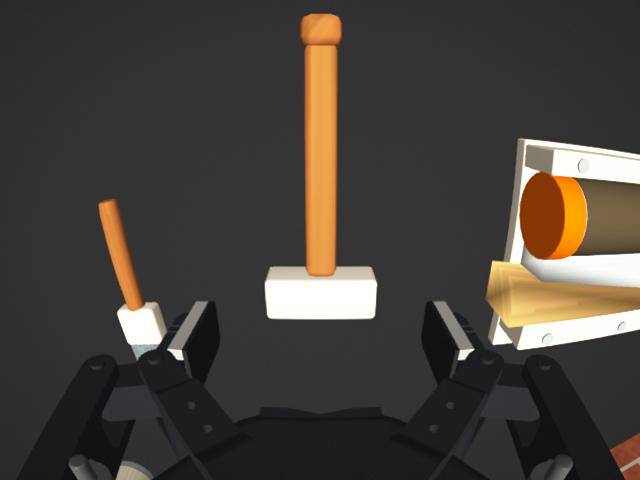

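The mallet lies flat, with its head at (320,293) and 0.15 m from the butt. The wedge butt is at (500,293), close to the clamp end, and the gripper is clear. Handing in.

```bash
python3 -c "
from rig import manip; print(manip.sign_off())"
```

```text
the job is handed in; nothing more can be done
None
```

The wedge was driven in with two taps until it stopped moving under about 29 N, with the mallet drawn back about 6 cm in between. The mallet now lies flat and released on the open bench, about 15 cm from the wedge, and the job is handed in; the hand-in returned no verdict.

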